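# Set the leather embosser to full pressure and start it

### The arm

A 6-joint arm with a two-finger parallel gripper is mounted at the origin on the work surface. World frame = base frame: x ahead of the robot, y to its left, z up, the work surface at z = 0. Lengths are in m, angles in rad, forces in N, time in s.
With the tool pointing down it reaches from about 0.35 to 0.875 m from the base axis. Payload 15.5 kg.
Tool frame: the origin (TCP) lies midway between the tips of the shut fingers; the grasp point (between the pads) lies 19 mm behind it; y points along the fingers, z is the direction in which the jaws open and shut, and the axes are right-handed (so a half turn about y gives the same grasp; the last joint's range is limited). The gripper opens to 85 mm and grips with 20 to 120 N. Pads are 22 mm wide; open, the fingers measure 114 mm over their backs; the gripper's body (76 mm by 85 mm) begins 54 mm behind the grasp point. The pads swing forward as they close: fully open they stand 13 mm farther back than shut.
Start: joints at [-1.411, 0.494, 1.345, -0, 1.302, -0.096], TCP at [0.158, -0.605, 0.21] pointing down, gripper open.
Joint ranges: [-2.91, 2.91], [-0.82, 2.16], [0.22, 2.67], [-1.22, 4.37], [0.12, 2.79], [-3.08, 3.08]. Speed limits (rad/s): [1.89, 1.89, 2.57, 3.01, 3.01, 3.01].

### API

Orientations are given as a unit quaternion [x, y, z, w].
In Python, from workcell import monitor, read_camera, get_calibration, env gives the robot as it stands. The module is installed in compiled form; this text tells all that it offers.
- The arm moves only by the tool play_rows, never from a script. Its argument "rows" is a list of rows, each a list of 5 numbers: the shift along the tool's x, y, z in m, then the turn about the tool's y in rad, then the opening, from 0 (shut) to 1 (fully open). A call has 1 to 20 rows; each row shifts and turns the commanded pose from where the row before left it, along the tool's axes as they then stand; what a row does not reach is not made up. A row lasts 1/8 s, in which the tool goes at most 62.5 mm and 10.7 degrees, less where a joint would pass 70% of its speed; a pose out of reach is approached as far as the arm can. A call is refused whole if a number of a shift passes 0.0625 or a number of a turn 0.188, either way. A call with a gripper value outside its range is refused whole. The fingers move at their own pace and stop on an object; "squeeze" is the grip in N (left out, the last holds). Time passes only in rows, so rows that do not move let the fingers close. It gives the time, the measured TCP pose, the force and the opening at its end, in the units of the state.
- monitor.get_state(): the state, without advancing time (a new reading comes with each control period).
- read_camera(name): name is "scene" or "top"; returns (picture, depth): 384x512x3 uint8, red, green, blue; 384x512 float32, m along the optical axis (not along the pixel's ray), 0 where there is no reading.
- get_calibration(name): a dict with "fx", "fy", "cx", "cy" (pixels), "R" (3x3) and "t" (3): a world point X has camera coordinates R X + t. Camera axes: x right, y down, z forward; pixel columns grow to the right and rows downward; lengths in m; the calibration is good to about 2 mm. A picture is of the moment at which its call begins. get_calibration takes no time and is no camera call.
- env.job_done(): hands the job in, once; it reports no verdict.
The state is a dict: "time": time; "q": joint angles; "dq": joint speeds; "joint_efforts": joint torques, N m; "tool_pos": TCP position; "tool_rot": TCP orientation; "wrist_force": force on the tool from outside, world axes, zero at the start; "wrist_torque": the same for the moment, N m; "opening": opening from 0.0 (shut) to 1.0 (fully open).
Only numpy, scipy, OpenCV 4.12 (cv2) and the standard library are available. Lean on these libraries where they do the work, as an engineer would, in place of code of your own. Each camera call takes 0.05 s, during which the arm holds its last target.

### The job

Get the roller embosser going at full pressure by pushing and pressing only, lifting nothing: first push the plate carrier along the feed bed until its front edge touches the rollers, then push the slide lever on the control box past its first click all the way to its second, last stop. Only then press the round start button down and let it spring back. The carrier stays flat on the bed, and everything else stays where it stands.

Things in the scene. Friction and masses are not known exactly. Their poses are not given: they have to be found in the camera images.
- embosser: roller embosser, fixed; origin on the table, x = feed direction, away from the robot. Flat feed bed 50 mm above the table, x -150 to 55 mm, with side rails 10 mm high, 106 mm apart (bed 142 mm wide). Two 50 mm steel rollers along y, axis at x = 90 mm, which do not turn; side frames x 55 to 125 mm, 170 mm wide overall, 147 mm high; motor cover x 135 to 215 mm, 90 mm high
- roller_line (a point): point on the embosser at bed-top height, mid-channel, where the front edge of the plate carrier is when it touches both rollers; axes as the embosser's (x = feed direction)
- carrier: loose plywood board with a brass plate, 100 x 100 x 14 mm thick, about 0.5 kg, flat in the bed's channel; wooden knob 24 mm across and 24 mm high, centred 29 mm behind the board's centre. Origin: centre of the underside; x towards the rollers. Slides with a few N of friction; starts 30 to 70 mm short of the rollers; touching them, its origin is 50 mm short of roller_line
- control: fixed metal control box, 200 (x) x 100 (y) x 70 mm high, left or right of the embosser (a wooden punch stand is on the other side), turned up to 0.4 rad. Origin: centre of its underside; x along the lever's travel, away from the robot. Lever in a slot with three cross notches in the middle of its top; start button at the end nearer the robot
- lever_grip (a point): centre of the lever's black block-shaped grip, 14 (x) x 30 (y) x 30 mm high, axes as the control box's; its underside is 10 mm above the box's top, this centre 25 mm above it (z = 95 mm). On the box's centre line: control x = -10 mm at joint 0, x = +50 mm at joint 0.060
- lever (a joint): lever travel in m along the control box's +x: 0 = off (start), 0.031 to 0.034 = first detent (click), 0.060 = second and last stop (hard end). A spring detent holds it in each; from one to the next takes a push that rises to about 6 N, then the lever snaps ahead into the next place
- start (a joint): start button travel in m, 0 = up, 0.006 = fully down; spring-return, about 5 N to push fully down
- start_top (a point): centre of the top face of the round start button, 32 mm across, on the control box 70 mm from its centre towards the robot; pressed straight down
- punch_stand: fixed wooden block 170 x 100 x 50 mm high with steel punches standing in it, up to 114 mm high in all; origin at the centre of its underside
- wax_tin: round metal tin, 64 mm across, 35 mm high, standing on the motor cover behind the embosser's rollers; origin at the centre of its underside; loose, not part of the job
- wax_block: block of edge wax, 35 x 55 x 28 mm high, on the table just on the robot's side of the control box; origin at the centre of its underside; loose, not part of the job
- slicker: small turned wooden edge slicker standing upright, 34 mm across, 90 mm high, on the robot's side of the punch stand; origin at the centre of its underside; loose, not part of the job
- mallet: wooden mallet lying on the table far out to the left; origin under it; loose, not part of the job
- awl: wooden-handled awl lying on the table far out to the right; origin under it; loose, not part of the job
- dye_bottle: white bottle with dark cap, 52 mm across, 130 mm high, beyond, right of the embosser; origin at the centre of its underside; loose, not part of the job
- spool: wooden thread spool standing upright, 52 mm across, 60 mm high, beyond, left of the embosser; origin at the centre of its underside; loose, not part of the job
Not all that is in view belongs to the job. Of the things that look like the control, the larger one is meant.

How it is judged:
By the outcome, as a careful person would: the job done as asked, in the order asked, and still so for the second after the job is handed in, with the robot touching nothing.
It also fails if it takes over 48 s, if anything falls off the work surface, if the arm or the gripper's body presses on something with over 40 N, if the wrist force passes 120 N, or if a joint passes its speed limit or range.

## Working session

There is one attempt and no reset: what is moved stays moved. The work goes in short steps, Python scripts to look and compute and a tool call to move; the robot and the scene stay as the last step left them, time stands still between calls to the robot, and variables do not carry over. Pictures are saved under pics/ and viewed, and the job is handed in when it is done.

Besides the shell and the picture viewer there is one more tool, called after "Request:" by a JSON object that holds its "method" and its "body", one argument or row to a line. play_rows: Moves the arm, as the interface text tells. Its arguments: {"type":"object","properties":{"rows":{"type":"array","items":{"type":"array","items":{"type":"number"}}},"squeeze":{"type":"number"}},"required":["rows"]}

```bash
mkdir -p pics
cat > h.py <<'E'
import numpy as np,cv2
from workcell import monitor, read_camera, get_calibration, env
def grab(n,tag):
    im,d=read_camera(n); np.savez(f'pics/{tag}_{n}.npz',im=im,d=d); cv2.imwrite(f'pics/{tag}_{n}.png',cv2.cvtColor(im,cv2.COLOR_RGB2BGR)); return im,d
def load(n,tag):
    z=np.load(f'pics/{tag}_{n}.npz'); return z['im'],z['d']
def pts(n,d):
    c=get_calibration(n); v,u=np.mgrid[:384,:512]
    P=np.stack([(u-c['cx'])/c['fx']*d,(v-c['cy'])/c['fy']*d,d],-1)
    return (P-np.array(c['t']))@np.array(c['R'])
def ray(n,u,v,z):
    c=get_calibration(n);R=np.array(c['R']);t=np.array(c['t'])
    o=-R.T@t; r=R.T@np.array([(u-c['cx'])/c['fx'],(v-c['cy'])/c['fy'],1]); return o+r*(z-o[2])/r[2]
E
python3 - <<'E'
from h import *
for n in('scene','top'):
    grab(n,'a'); c=get_calibration(n); print(n,c['fx'],-np.array(c['R']).T@c['t'],np.array(c['R']).round(2).tolist())
print(monitor.get_state())
E
```

```text
scene 431.4028430635515 [1.1012429  0.49601399 1.07865551] [[-0.66, 0.75, 0.01], [0.59, 0.53, -0.61], [-0.46, -0.39, -0.8]]
top 443.2118253090012 [0.28730117 0.0148098  1.54178017] [[-0.01, -1.0, -0.02], [-0.98, 0.01, -0.17], [0.17, 0.01, -0.98]]
{'time': 0.1, 'q': array([-1.41147227e+00,  4.94107084e-01,  1.34605999e+00,  5.03345508e-06,
        1.30248234e+00, -9.55164292e-02]), 'dq': array([ 1.42217289e-04, -3.83862930e-03, -1.64178825e-03, -4.47675145e-05,
        1.43112634e-03, -1.43917570e-03]), 'joint_efforts': array([ 1.60979340e-03, -8.83593535e+01, -3.84560287e+01, -1.02979238e-04,
        5.34138482e-03, -2.57002603e-05]), 'tool_pos': array([ 0.15749826, -0.60448313,  0.20907168]), 'tool_rot': array([-0.08986583,  0.70174773, -0.70100075,  0.08984542]), 'wrist_force': array([ 0.01010169,  1.03295337, -0.41293746]), 'wrist_torque': array([ 0.00169654,  0.03539139, -0.04921131]), 'opening': 1.000792451146235}
```

View pics/a_scene.png

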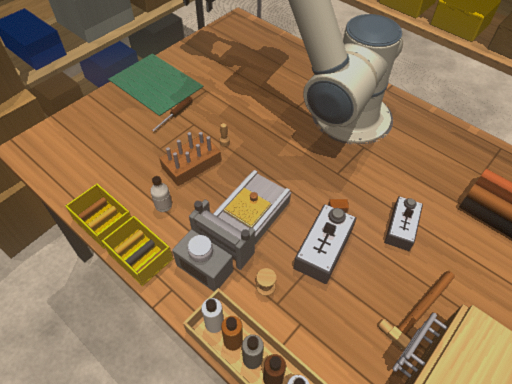

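View pics/a_top.png

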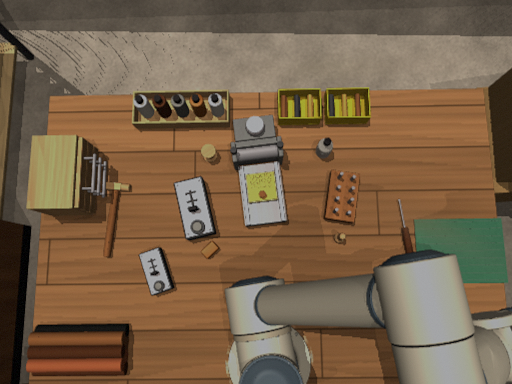

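Two boxes could be the control. The larger is at top (195,208) / scene (326,242), the smaller at top (156,271) / scene (404,222). I choose the larger one, with the orange wax block on its robot side, and check it in close crops.

Run:
```python
from h import *
a,_=load('top','a'); b,_=load('scene','a')
A=cv2.resize(a[125:265,165:295],None,fx=4,fy=4,interpolation=cv2.INTER_CUBIC)
B=cv2.resize(b[165:300,170:365],None,fx=4,fy=4,interpolation=cv2.INTER_CUBIC)
cv2.imwrite('pics/c1.png',A[...,::-1]);cv2.imwrite('pics/c2.png',B[...,::-1])
```

```text
(no output)
```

View pics/c1.png

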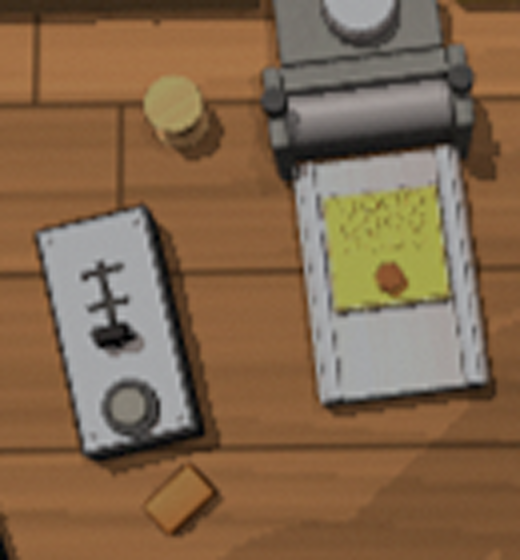

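View pics/c2.png

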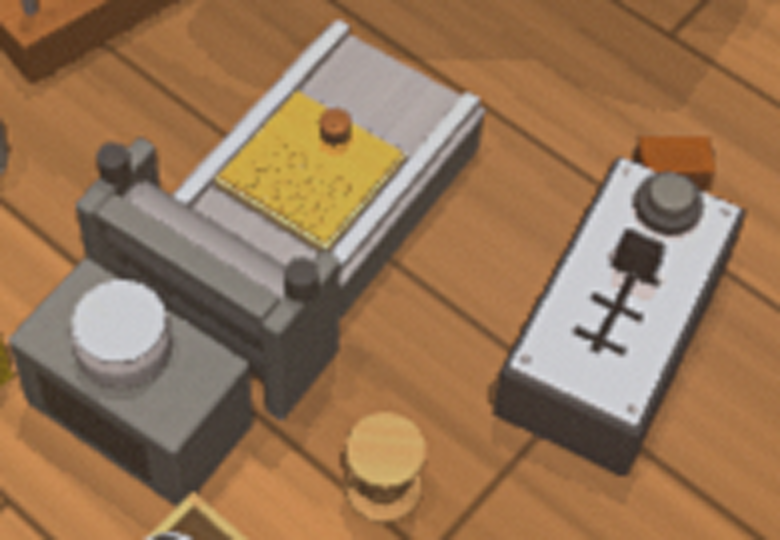

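The crops confirm the larger box: the grip is at crop1 (115,335), the button at (131,406), and two notches lie beyond the grip. The carrier knob is at (392,278), with the rollers at (370,110). Next I measure.

```bash
cat > m.py <<'E'
from h import *
import sys
tag=sys.argv[1]
def rect(P2,l):
    r=cv2.minAreaRect((P2*1000).astype(np.float32)); b=cv2.boxPoints(r); print(l,'ctr',np.round(r[0],1),'size',np.round(r[1],1),'ang',round(r[2],2)); return r
for n in('top','scene'):
    im,d=load(n,tag); P=pts(n,d); hsv=cv2.cvtColor(im,cv2.COLOR_RGB2HSV); ok=d>0
    z=P[...,2]; X=P[...,0];Y=P[...,1]
    def comp(m,seed=None):
        k,l,s,c=cv2.connectedComponentsWithStats(m.astype(np.uint8)); i=1+np.argmax(s[1:,4]); return l==i
    box=(abs(z-.070)<.006)&ok&(X>.35)&(X<.75)&(Y>.1)&(Y<.4)
    box=comp(box); rect(P[box][:,:2],n+' boxtop'); print(' z',np.median(z[box]))
    g=(abs(z-.110)<.01)&(X>.35)&(X<.75)&(Y>.1)&(Y<.4)&ok
    print(' grip top',g.sum(),P[g].mean(0).round(4) if g.any() else '')
    bt=(z>.076)&(z<.1)&(X>.35)&(X<.55)&(Y>.1)&(Y<.4)&ok&(hsv[...,2]>90)
    print(' button',bt.sum(),np.median(P[bt],0).round(4))
    y=(hsv[...,0]>20)&(hsv[...,0]<33)&(hsv[...,1]>120)&ok&(abs(z-.064)<.008)&(abs(Y)<.15)&(X<.8)
    y=comp(y)
    rect(P[y][:,:2],n+' plate'); print(' z',np.median(z[y]))
    kn=(z>.08)&(z<.1)&ok&(hsv[...,0]<20)&(hsv[...,1]>80)&(abs(Y)<.12)&(X<.7)&(X>.4)
    print(' knob',kn.sum(),P[kn].mean(0).round(4), z[kn].max())
    bed=(z>.04)&(z<.075)&ok&(abs(Y)<.15)&(X>.38)&(X<.64)
    rect(P[comp(bed)][:,:2],n+' bed')
    fr=(z>.10)&(z<.16)&ok&(abs(Y)<.15)&(X>.55)&(X<.8)
    rect(P[comp(fr)][:,:2],n+' frame')
    wx=(z>.018)&(z<.034)&ok&(X>.3)&(X<.5)&(Y>.05)&(Y<.3)
    if wx.any(): rect(P[comp(wx)][:,:2],n+' wax')
E
python3 m.py a
```

```text
top boxtop ctr [515.1 247.4] size [199.8 100.4] ang 13.46
 z 0.07077997139703424
 grip top 48 [0.5351 0.2182 0.1101]
 button 138 [0.4536 0.2327 0.0841]
top plate ctr [579.6  17.5] size [94.4 94.8] ang 5.74
 z 0.0655857201495325
 knob 33 [0.5523 0.0144 0.087 ] 0.09477308584391339
top bed ctr [553.4  14.7] size [188.5 141.8] ang 6.42
top frame ctr [697.8  31.6] size [ 71.7 172.1] ang 5.45
top wax ctr [374.  197.4] size [34.8 53.1] ang 43.82
scene boxtop ctr [514.6 250.5] size [198.7  99.3] ang 13.04
 z 0.06984355675150668
 grip top 148 [0.6085 0.177  0.1098]
 button 126 [0.4459 0.2349 0.0904]
scene plate ctr [580.7  19.4] size [95.  97.7] ang 6.25
 z 0.06413198664878839
 knob 55 [0.5685 0.012  0.0863] 0.09945336766749144
scene bed ctr [548.9  17. ] size [187.9 144.5] ang 6.36
scene frame ctr [697.3  33.4] size [ 70.5 175.8] ang 6.32
scene wax ctr [372.2 199.9] size [35.9 55.5] ang 41.32
```

```bash
cat >> h.py <<'E'
from scipy.spatial.transform import Rotation as Ro
def togo(p,yaw=None):
    s=monitor.get_state(); R=Ro.from_quat(s['tool_rot']).as_matrix()
    print('t',s['time'],'tcp',s['tool_pos'].round(4),'F',s['wrist_force'].round(1),'open',round(float(s['opening']),2),'q',s['q'].round(2)); 
    print('axes x',R[:,0].round(3),'y',R[:,1].round(3),'z',R[:,2].round(3))
    dw=np.array(p)-s['tool_pos']; print('shift tool',(R.T@dw).round(4))
    if yaw is not None:
        u=np.array([np.cos(yaw),np.sin(yaw),0])
        for sg in(1,-1):
            a=np.arctan2(*[ (sg*u)@(-R[:,2]),(sg*u)@R[:,0]][:2]); T=R@Ro.from_rotvec([0,a,0]).as_matrix()
            print('turn',round(a,4),'-> x',T[:,0].round(3),'z',T[:,2].round(3),'shift after turn',(T.T@dw).round(4))
E
python3 -c "
from h import *
togo([0.512,0.0107,0.20],0.108)"
```

```text
t 0.1 tcp [ 0.1575 -0.6045  0.2091] F [ 0.   1.  -0.4] open 1.0 q [-1.41  0.49  1.35  0.    1.3  -0.1 ]
axes x [-0.968 -0.252 -0.   ] y [-0.     0.001 -1.   ] z [ 0.252 -0.968 -0.001]
shift tool [-0.4981  0.0097 -0.5059]
turn -2.9948 -> x [ 0.994  0.108 -0.   ] z [-0.108  0.994  0.001] shift after turn [0.4187 0.0097 0.5734]
turn 0.1468 -> x [-0.994 -0.108  0.   ] z [ 0.108 -0.994 -0.001] shift after turn [-0.4187  0.0097 -0.5734]
```

Request:
{"method": "play_rows", "body": {
  "rows": [
    [0,0,0,0.147,0],
    [-0.03,0,-0.041,0,0],
    [-0.03,0,-0.041,0,0],
    [-0.03,0,-0.041,0,0],
    [-0.03,0,-0.041,0,0],
    [-0.03,0,-0.041,0,0],
    [-0.03,0,-0.041,0,0],
    [-0.03,0,-0.041,0,0],
    [-0.03,0,-0.041,0,0],
    [-0.03,0,-0.041,0,0],
    [-0.03,0,-0.041,0,0],
    [-0.03,0,-0.041,0,0],
    [-0.03,0,-0.041,0,0],
    [-0.03,0,-0.041,0,0],
    [-0.029,0,-0.04,0,0],
    [0,0,0,0,0]
  ]
}}

```text
time: 2.1
tool_pos: [0.5135, 0.0125, 0.2092]
tool_rot: [-0.039, 0.706, -0.706, 0.039]
wrist_force: [-0.3, -1.8, -0.3]
opening: -0.001
```

```bash
python3 -c "
from h import *
togo([0.512,0.0107,0.072],0.108)"
```

```text
t 2.1 tcp [0.5135 0.0125 0.2092] F [-0.3 -1.8 -0.3] open -0.0 q [-0.09  0.34  1.62  0.    1.19  1.37]
axes x [-0.994 -0.111 -0.   ] y [ 0.  0. -1.] z [ 0.111 -0.994 -0.   ]
shift tool [0.0017 0.1372 0.0017]
turn -3.1383 -> x [0.994 0.108 0.   ] z [-0.108  0.994  0.   ] shift after turn [-0.0017  0.1372 -0.0017]
turn 0.0032 -> x [-0.994 -0.108 -0.   ] z [ 0.108 -0.994 -0.   ] shift after turn [0.0017 0.1372 0.0017]
```

Request:
{"method": "play_rows", "body": {
  "rows": [
    [0,0.03,0,0,0],
    [0,0.03,0,0,0],
    [0.002,0.03,0.002,0,0],
    [0,0.03,0,0,0],
    [0,0.018,0,0,0],
    [0,0,0,0,0]
  ]
}}

```text
time: 2.85
tool_pos: [0.5094, 0.0072, 0.0706]
tool_rot: [-0.039, 0.706, -0.706, 0.037]
wrist_force: [0.5, 0.4, 0.6]
opening: -0.002
```

```bash
python3 -c "
from h import *
b,d=grab('scene','b')
B=cv2.resize(b[100:280,150:365],None,fx=3.5,fy=3.2,interpolation=cv2.INTER_CUBIC)
cv2.imwrite('pics/c3.png',B[...,::-1])
togo([0.5515,.015,0.072],0.108)"
```

```text
t 2.9 tcp [0.5101 0.0073 0.0715] F [-0.3  0.8 -0.2] open 0.0 q [-0.1   0.53  1.78 -0.    0.84  1.36]
axes x [-0.994 -0.107  0.001] y [-0.001  0.    -1.   ] z [ 0.107 -0.994 -0.   ]
shift tool [-0.042  -0.0006 -0.0033]
turn 3.1409 -> x [ 0.994  0.108 -0.001] z [-0.108  0.994  0.   ] shift after turn [ 0.042  -0.0006  0.0032]
turn -0.0007 -> x [-0.994 -0.108  0.001] z [ 0.108 -0.994 -0.   ] shift after turn [-0.042  -0.0006 -0.0032]
```

View pics/c3.png

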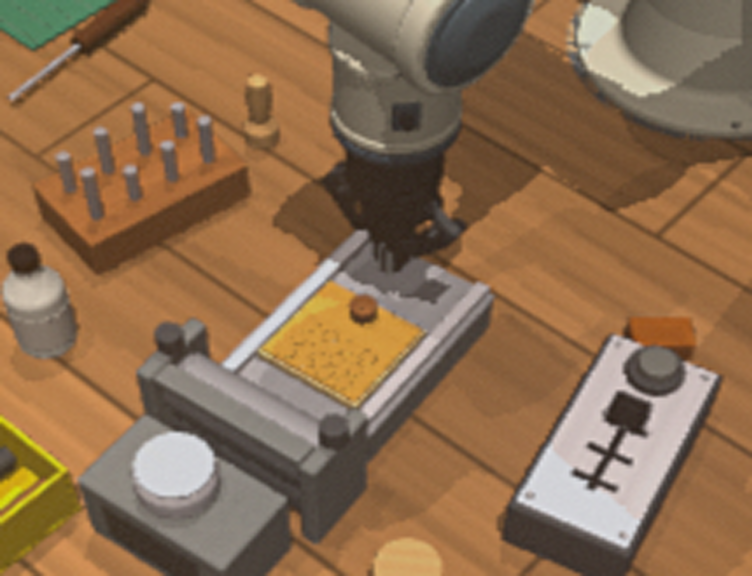

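The shut fingers stand just behind the knob (crop (390,250), knob at (363,308)) and line up with it. Now I push.

Request:
{"method": "play_rows", "body": {
  "rows": [
    [-0.006,0,-0.003,0,0],
    [-0.006,0,0,0,0],
    [-0.005,0,0,0,0],
    [-0.004,0,0,0,0],
    [-0.004,0,0,0,0],
    [-0.004,0,0,0,0],
    [-0.004,0,0,0,0],
    [-0.004,0,0,0,0],
    [-0.004,0,0,0,0]
  ]
}}

```text
time: 4.03
tool_pos: [0.5514, 0.0151, 0.0716]
tool_rot: [-0.038, 0.706, -0.706, 0.038]
wrist_force: [-0.5, -0.3, -0.5]
opening: -0.001
```

Request:
{"method": "play_rows", "body": {
  "rows": [
    [-0.003,0,0,0,0],
    [-0.003,0,0,0,0],
    [-0.002,0,0,0,0]
  ]
}}

```text
time: 4.4
tool_pos: [0.5592, 0.016, 0.0716]
tool_rot: [0.038, -0.706, 0.706, -0.038]
wrist_force: [-0.2, -1.0, 0.5]
opening: 0.001
```

```bash
python3 -c "
from h import *
b,d=grab('scene','c')
B=cv2.resize(b[150:280,170:320],None,fx=4.5,fy=4.5,interpolation=cv2.INTER_CUBIC)
cv2.imwrite('pics/c4.png',B[...,::-1])
togo([0.5515,.015,0.072],0.108)"
```

```text
t 4.45 tcp [0.5594 0.016  0.0716] F [ 0.8 -0.1  0.8] open 0.0 q [-0.08  0.58  1.65  0.    0.91  1.38]
axes x [-0.994 -0.108 -0.   ] y [ 0.  0. -1.] z [ 0.108 -0.994  0.   ]
shift tool [ 0.008  -0.0004  0.0002]
turn 3.1414 -> x [0.994 0.108 0.   ] z [-0.108  0.994 -0.   ] shift after turn [-0.008  -0.0004 -0.0002]
turn -0.0002 -> x [-0.994 -0.108 -0.   ] z [ 0.108 -0.994  0.   ] shift after turn [ 0.008  -0.0004  0.0002]
```

View pics/c4.png

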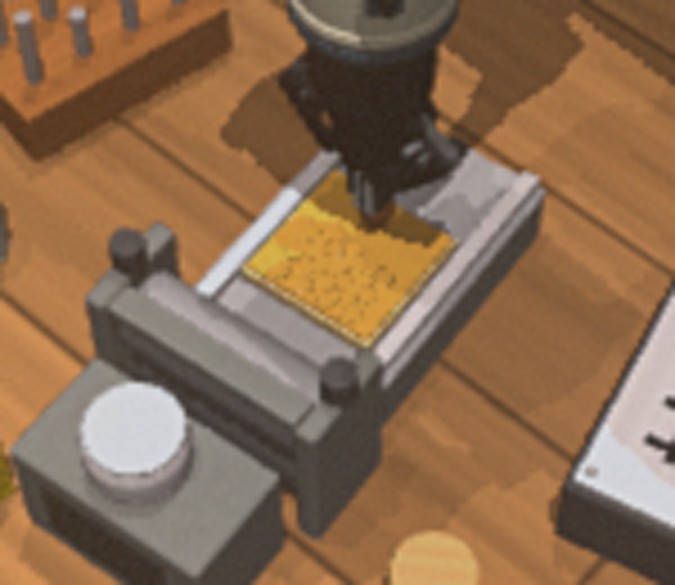

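```bash
python3 m.py c | grep -A2 plate
```

```text
Traceback (most recent call last):
  File "m.py", line 7, in <module>
    im,d=load(n,tag); P=pts(n,d); hsv=cv2.cvtColor(im,cv2.COLOR_RGB2HSV); ok=d>0
         ~~~~^^^^^^^
  File "h.py", line 6, in load
    z=np.load(f'pics/{tag}_{n}.npz'); return z['im'],z['d']
FileNotFoundError: [Errno 2] No such file or directory: 'pics/c_top.npz'
```

```bash
sed -i "s/for n in('top','scene')/for n in sys.argv[2:]/" m.py; cp m.py mm.py; sed -i 's/^    g=/    continue\n    g=/' mm.py
python3 - <<'E'
from h import *
for t in 'abc':
    im,d=load('scene',t); P=pts('scene',d); u=np.array([.994,.108]); w=np.array([-.108,.994])
    hsv=cv2.cvtColor(im,cv2.COLOR_RGB2HSV); z=P[...,2]
    y=(hsv[...,0]>15)&(hsv[...,0]<33)&(hsv[...,1]>120)&(abs(z-.064)<.006)&(abs(P[...,1])<.1)&(P[...,0]<.8)
    s=(P[y][:,:2]-[.608,.0228])@u; l=(P[y][:,:2]-[.608,.0228])@w
    print(t,y.sum(),'x pct',np.percentile(s,[0.5,50,99.5]).round(4),'front left/mid/right',[np.percentile(s[(l>a)&(l<a+.02)],99).round(4) for a in(-.045,-.01,.025)], 'lat',np.percentile(l,[1,99]).round(4))
    for a in(-.045,-.01,.025):
        q=(P[...,:2]-[.608,.0228])@u; lat=(P[...,:2]-[.608,.0228])@w; b=(abs(lat-a-.01)<.01)&(abs(z-.05)<.007)&(q>0)&(q<.12)&~y
        print('  bed visible range',np.percentile(q[b],[1,99]).round(4) if b.sum()>3 else None)
E
```

```text
a 857 x pct [-0.0742 -0.0232  0.0192] front left/mid/right [np.float64(0.0189), np.float64(0.0186), np.float64(0.0187)] lat [-0.0458  0.0472]
  bed visible range [0.0195 0.1093]
  bed visible range [0.0198 0.1104]
  bed visible range [0.0196 0.1103]
b 861 x pct [-0.074  -0.0224  0.0197] front left/mid/right [np.float64(0.0187), np.float64(0.0192), np.float64(0.0198)] lat [-0.0461  0.0477]
  bed visible range [0.0189 0.1102]
  bed visible range [0.0193 0.1104]
  bed visible range [0.0143 0.1106]
c 858 x pct [-0.0737 -0.0218  0.0199] front left/mid/right [np.float64(0.0183), np.float64(0.0192), np.float64(0.0195)] lat [-0.0464  0.0476]
  bed visible range [0.0195 0.1113]
  bed visible range [0.0193 0.1097]
  bed visible range [0.0191 0.1101]
```

Run:
```python
from h import *
print(ray('scene',253.7,194.5,.088),ray('top',263,194,.088))
for n in('scene','top'):
    im,d=load(n,'a'); P=pts(n,d)
    y0,x0=(194,254) if n=='scene' else (194,263)
    print(n); print(P[y0-4:y0+6,x0-1:x0+2].round(3).tolist())
grab('top','c')
im,d=load('top','c'); cv2.imwrite('pics/c5.png',cv2.resize(im[130:260,190:320],None,fx=4.5,fy=4.5,interpolation=cv2.INTER_CUBIC)[...,::-1])
```

```text
[0.55210423 0.01912894 0.088     ] [0.55058551 0.01086636 0.088     ]
scene
[[[0.52, -0.012, 0.05], [0.518, -0.009, 0.051], [0.517, -0.007, 0.052]], [[0.523, -0.009, 0.05], [0.522, -0.006, 0.052], [0.519, -0.005, 0.051]], [[0.546, 0.011, 0.087], [0.543, 0.013, 0.085], [0.541, 0.014, 0.084]], [[0.549, 0.014, 0.088], [0.547, 0.016, 0.087], [0.544, 0.017, 0.086]], [[0.552, 0.016, 0.088], [0.55, 0.018, 0.087], [0.548, 0.021, 0.088]], [[0.553, 0.018, 0.086], [0.552, 0.021, 0.087], [0.55, 0.023, 0.087]], [[0.557, 0.021, 0.087], [0.554, 0.022, 0.086], [0.552, 0.024, 0.086]], [[0.557, 0.021, 0.083], [0.559, 0.026, 0.089], [0.555, 0.026, 0.085]], [[0.562, 0.025, 0.086], [0.557, 0.025, 0.082], [0.554, 0.026, 0.08]], [[0.561, 0.024, 0.08], [0.56, 0.027, 0.082], [0.558, 0.029, 0.081]]]
top
[[[0.565, 0.014, 0.086], [0.565, 0.011, 0.086], [0.569, 0.007, 0.065]], [[0.56, 0.014, 0.095], [0.562, 0.011, 0.083], [0.561, 0.007, 0.088]], [[0.559, 0.014, 0.082], [0.558, 0.011, 0.084], [0.556, 0.007, 0.094]], [[0.554, 0.014, 0.089], [0.554, 0.011, 0.091], [0.554, 0.007, 0.088]], [[0.551, 0.014, 0.085], [0.551, 0.011, 0.084], [0.55, 0.008, 0.091]], [[0.548, 0.014, 0.083], [0.547, 0.011, 0.091], [0.548, 0.008, 0.084]], [[0.544, 0.014, 0.087], [0.545, 0.011, 0.084], [0.544, 0.008, 0.089]], [[0.544, 0.014, 0.069], [0.544, 0.011, 0.065], [0.545, 0.008, 0.063]], [[0.541, 0.014, 0.065], [0.542, 0.011, 0.059], [0.54, 0.008, 0.069]], [[0.537, 0.014, 0.068], [0.537, 0.011, 0.067], [0.537, 0.008, 0.065]]]
```

View pics/c5.png

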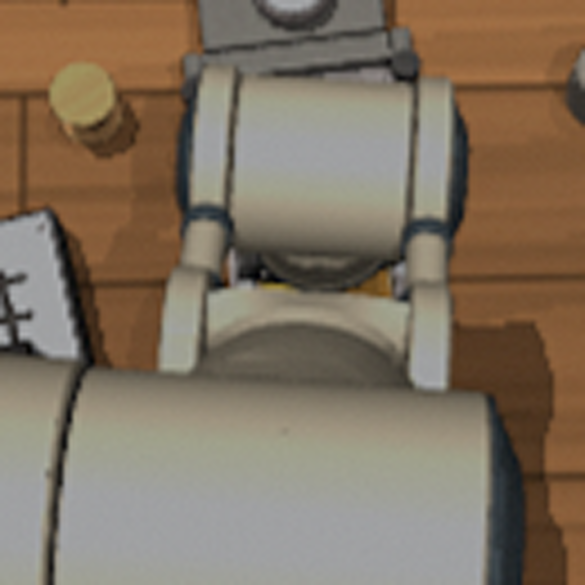

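Run:
```python
from h import *
c=get_calibration('scene')
def proj(p):
    q=np.array(c['R'])@p+c['t']; return (q[0]/q[2]*c['fx']+c['cx'],q[1]/q[2]*c['fy']+c['cy'])
for p in([.5594,.016,.0716],[.551,.015,.088],[.551,.015,.064],[.5594,.016,.13]): print(p,np.round(proj(np.array(p)),1))
for t in 'bc':
    im,d=load('scene',t)
    b=cv2.resize(im[170:215,225:285],None,fx=12,fy=12,interpolation=cv2.INTER_NEAREST); cv2.imwrite(f'pics/z{t}.png',b[...,::-1])
    P=pts('scene',d)
    for v in range(176,204,2): print(t,v,[tuple((P[v,u]*1000).astype(int)) for u in(248,252,256)])
```

```text
[0.5594, 0.016, 0.0716] [251.1 198.8]
[0.551, 0.015, 0.088] [252.9 193.5]
[0.551, 0.015, 0.064] [252.8 198.4]
[0.5594, 0.016, 0.13] [251.2 186.5]
b 176 [(np.int64(494), np.int64(-54), np.int64(56)), (np.int64(487), np.int64(-44), np.int64(59)), (np.int64(474), np.int64(-40), np.int64(50))]
b 178 [(np.int64(502), np.int64(-48), np.int64(60)), (np.int64(488), np.int64(-43), np.int64(51)), (np.int64(480), np.int64(-34), np.int64(51))]
b 180 [(np.int64(507), np.int64(-42), np.int64(60)), (np.int64(492), np.int64(-40), np.int64(47)), (np.int64(484), np.int64(-30), np.int64(48))]
b 182 [(np.int64(509), np.int64(-41), np.int64(52)), (np.int64(500), np.int64(-33), np.int64(51)), (np.int64(492), np.int64(-24), np.int64(52))]
b 184 [(np.int64(511), np.int64(-39), np.int64(47)), (np.int64(502), np.int64(-31), np.int64(45)), (np.int64(497), np.int64(-19), np.int64(50))]
b 186 [(np.int64(517), np.int64(-33), np.int64(48)), (np.int64(510), np.int64(-24), np.int64(48)), (np.int64(501), np.int64(-15), np.int64(48))]
b 188 [(np.int64(524), np.int64(-27), np.int64(50)), (np.int64(515), np.int64(-19), 
[... 2371 characters left out ...]
p.int64(569), np.int64(13), np.int64(103)), (np.int64(567), np.int64(26), np.int64(112)), (np.int64(556), np.int64(31), np.int64(105))]
c 196 [(np.int64(554), np.int64(0), np.int64(65)), (np.int64(565), np.int64(24), np.int64(98)), (np.int64(549), np.int64(25), np.int64(84))]
c 198 [(np.int64(557), np.int64(2), np.int64(61)), (np.int64(560), np.int64(20), np.int64(81)), (np.int64(553), np.int64(29), np.int64(81))]
c 200 [(np.int64(565), np.int64(9), np.int64(65)), (np.int64(558), np.int64(18), np.int64(67)), (np.int64(548), np.int64(24), np.int64(62))]
c 202 [(np.int64(570), np.int64(13), np.int64(65)), (np.int64(562), np.int64(21), np.int64(64)), (np.int64(555), np.int64(30), np.int64(65))]
```

View pics/zc.png

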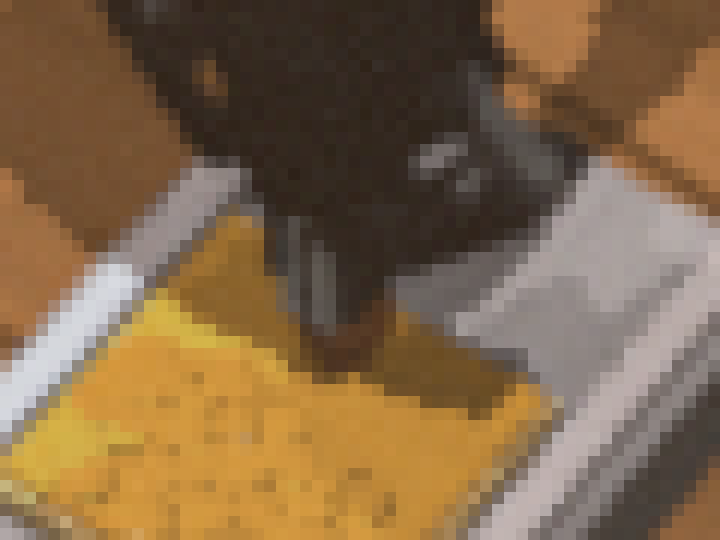

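Run:
```python
from h import *
c=get_calibration('scene')
def proj(p):
    q=np.array(c['R'])@p+c['t']; return (q[0]/q[2]*c['fx']+c['cx'],q[1]/q[2]*c['fy']+c['cy'])
print(proj(np.array([.5101,.0073,.0715])))
im,d=load('scene','b'); P=pts('scene',d)
V=cv2.cvtColor(im,cv2.COLOR_RGB2HSV)[...,2]
for v in range(160,190): print(v,[(tuple((P[v,u]*1000).astype(int).tolist()),int(V[v,u])) for u in(258,261,264,267,270)])
b=cv2.resize(im[145:205,230:300],None,fx=10,fy=9,interpolation=cv2.INTER_NEAREST); cv2.imwrite('pics/zb2.png',b[...,::-1])
```

```text
(np.float64(260.15333235132397), np.float64(187.07822564332102))
160 [((541, 23, 231), 54), ((538, 30, 234), 53), ((532, 35, 233), 50), ((527, 41, 234), 50), ((518, 44, 228), 53)]
161 [((543, 24, 230), 56), ((538, 30, 231), 56), ((533, 36, 231), 53), ((526, 41, 229), 52), ((1101, 496, 1078), 53)]
162 [((544, 25, 228), 53), ((539, 31, 228), 53), ((532, 35, 225), 55), ((529, 43, 229), 53), ((516, 43, 218), 51)]
163 [((518, 3, 184), 55), ((538, 31, 224), 54), ((535, 38, 226), 56), ((517, 33, 207), 52), ((514, 41, 211), 52)]
164 [((519, 4, 181), 54), ((520, 15, 191), 51), ((518, 24, 197), 52), ((515, 33, 201), 53), ((515, 43, 209), 50)]
165 [((518, 4, 176), 53), ((527, 22, 198), 54), ((522, 27, 198), 56), ((514, 32, 195), 49), ((515, 42, 204), 52)]
166 [((522, 7, 178), 55), ((526, 20, 192), 53), ((523, 29, 197), 53), ((517, 34, 195), 53), ((515, 43, 201), 52)]
167 [((519, 4, 169), 52), ((526, 21, 188), 55), ((523, 29, 193), 53), ((515, 33, 189), 52), ((516, 44, 198), 51)]
168 [((517, 3, 162), 51), ((524, 19, 181), 50), ((523, 29, 189), 52), ((518, 35, 188), 50), ((515, 43, 193), 48)]
169
[... 1676 characters left out ...]
, ((466, 8, 50), 107)]
184 [((489, -18, 44), 90), ((515, 14, 98), 90), ((482, -1, 52), 79), ((475, 5, 51), 108), ((468, 11, 50), 104)]
185 [((495, -13, 49), 106), ((517, 16, 97), 98), ((481, -1, 46), 105), ((475, 5, 46), 107), ((471, 13, 49), 104)]
186 [((496, -12, 46), 107), ((490, -5, 46), 106), ((488, 4, 53), 108), ((481, 9, 51), 107), ((474, 16, 50), 105)]
187 [((502, -7, 51), 107), ((496, 0, 51), 106), ((488, 4, 47), 107), ((484, 12, 51), 108), ((478, 19, 52), 107)]
188 [((502, -7, 46), 104), ((498, 1, 50), 106), ((492, 7, 50), 106), ((486, 14, 49), 108), ((479, 20, 48), 101)]
189 [((507, -2, 51), 103), ((499, 2, 47), 106), ((494, 9, 48), 108), ((487, 15, 47), 109), ((484, 24, 52), 90)]
```

View pics/zb2.png

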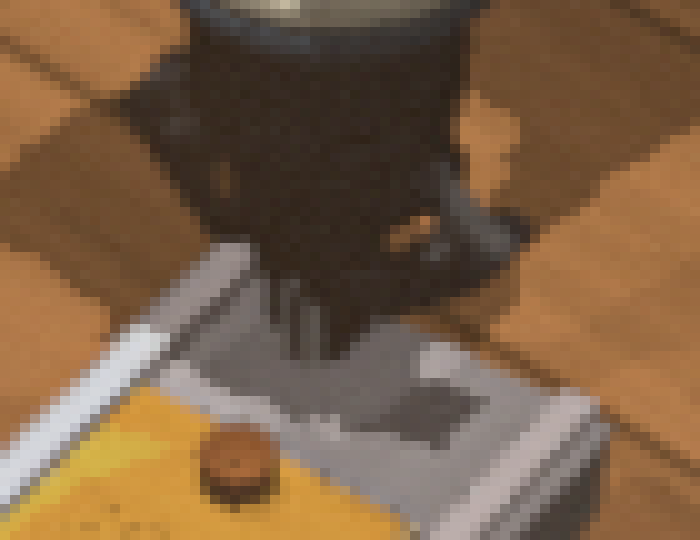

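The fingers passed over the knob without touching it. In the picture the shut tips end at z≈0.096, about 24 mm above the reported TCP. I'll back off, go lower with force checks, and look again.

Request:
{"method": "play_rows", "body": {
  "rows": [
    [0.025,0,0,0,0],
    [0.025,0,0,0,0],
    [0,0.006,0,0,0],
    [0,0.006,0,0,0],
    [0,0.004,0,0,0],
    [0,0,0,0,0]
  ]
}}

```text
time: 5.25
tool_pos: [0.5096, 0.0106, 0.0551]
tool_rot: [-0.038, 0.706, -0.706, 0.038]
wrist_force: [-0.1, 0.1, -0.4]
opening: -0.001
```

```bash
cat > tip.py <<'E'
from h import *
import sys
im,d=grab('scene',sys.argv[1]); P=pts('scene',d); s=monitor.get_state(); p=s['tool_pos']
print(s['time'],p.round(4),s['wrist_force'].round(1))
V=cv2.cvtColor(im,cv2.COLOR_RGB2HSV)
m=(np.hypot(P[...,0]-p[0],P[...,1]-p[1])<.03)&(P[...,2]>p[2]-.01)&(P[...,2]<p[2]+.06)&(V[...,2]<100)
z=P[...,2][m]; print('n',m.sum(),'low z pct',np.percentile(z,[1,5,10,25]).round(4))
c=get_calibration('scene'); q=np.array(c['R'])@p+c['t']; u,v=int(q[0]/q[2]*c['fx']+c['cx']),int(q[1]/q[2]*c['fy']+c['cy'])
b=cv2.resize(im[max(0,v-40):v+30,u-40:u+40],None,fx=8,fy=8,interpolation=cv2.INTER_NEAREST); cv2.imwrite(f'pics/{sys.argv[1]}_z.png',b[...,::-1]); print('tcp px in crop',8*40,8*min(40,v))
E
python3 tip.py d
```

```text
5.3 [0.5096 0.0106 0.0554] [ 0.5  0.6 -0.3]
n 91 low z pct [0.0464 0.0478 0.0489 0.0517]
tcp px in crop 320 320
```

View pics/d_z.png

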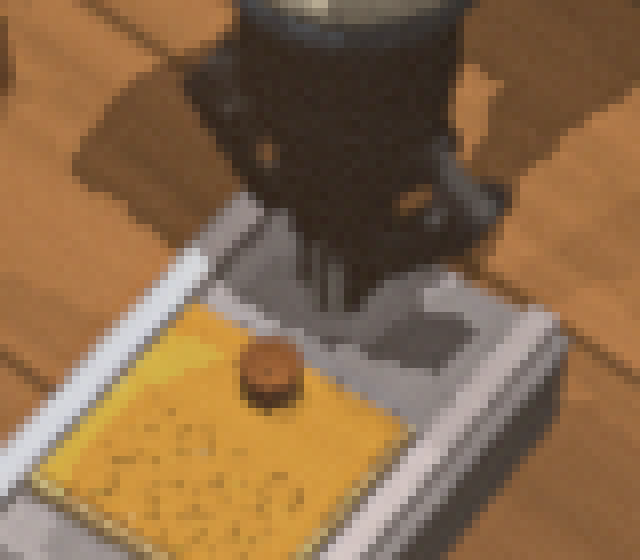

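Run:
```python
from h import *
im,d=load('scene','d'); P=pts('scene',d); p=np.array([.5096,.0106,.0554])
c=get_calibration('scene'); 
def pj(p):
    q=np.array(c['R'])@p+c['t']; return np.array([q[0]/q[2]*c['fx']+c['cx'],q[1]/q[2]*c['fy']+c['cy']])
u,v=pj(p).astype(int); print(u,v)
m=(np.hypot(P[...,0]-p[0]-.005,P[...,1]-p[1]-.005)<.022)&(P[...,2]>.057)&(P[...,2]<.1)
vs,us=np.nonzero(m)
for a in sorted(set(vs))[::-1][:8]: print(a,[(int(b),(P[a,b]*1000).astype(int).tolist()) for b in us[vs==a]])
for z in(.056,.066,.076,.086): print(z,pj(np.array([.5206,.0251,z])).round(1),pj(np.array([.5206,-.004,z])).round(1))
```

```text
260 190
198 [(263, [526, 33, 57])]
197 [(260, [533, 26, 63])]
196 [(258, [533, 19, 61]), (259, [532, 22, 64])]
195 [(258, [530, 17, 62])]
189 [(262, [517, 20, 80])]
188 [(260, [519, 14, 83]), (261, [519, 18, 86]), (262, [518, 20, 86]), (263, [513, 20, 82]), (264, [512, 23, 84])]
187 [(259, [518, 10, 82]), (260, [518, 13, 85]), (261, [519, 18, 90]), (262, [516, 19, 89]), (263, [512, 20, 85]), (264, [512, 24, 89]), (265, [511, 26, 90])]
186 [(259, [516, 8, 83]), (260, [518, 13, 90]), (261, [519, 18, 95]), (262, [518, 21, 96]), (263, [513, 20, 92]), (264, [512, 23, 93]), (265, [511, 26, 94]), (266, [503, 24, 85])]
0.056 [262.3 195.6] [254.8 190.3]
0.066 [262.3 193.6] [254.9 188.3]
0.076 [262.4 191.6] [254.9 186.2]
0.086 [262.5 189.5] [255.  184.1]
```

Request:
{"method": "play_rows", "body": {
  "rows": [
    [0,0.004,0,0,0],
    [0,0.004,0,0,0],
    [-0.005,0,0,0,0],
    [-0.005,0,0,0,0],
    [-0.005,0,0,0,0],
    [-0.004,0,0,0,0],
    [-0.004,0,0,0,0],
    [-0.004,0,0,0,0],
    [-0.004,0,0,0,0]
  ]
}}

```text
time: 6.42
tool_pos: [0.5402, 0.014, 0.0476]
tool_rot: [-0.038, 0.706, -0.706, 0.038]
wrist_force: [-3.6, 0.6, 2.5]
opening: -0.001
```

```bash
python3 tip.py e
```

```text
6.475 [0.5409 0.014  0.0476] [-1.2  0.4  0.5]
n 96 low z pct [0.0462 0.0473 0.0491 0.0519]
tcp px in crop 320 320
```

View pics/e_z.png

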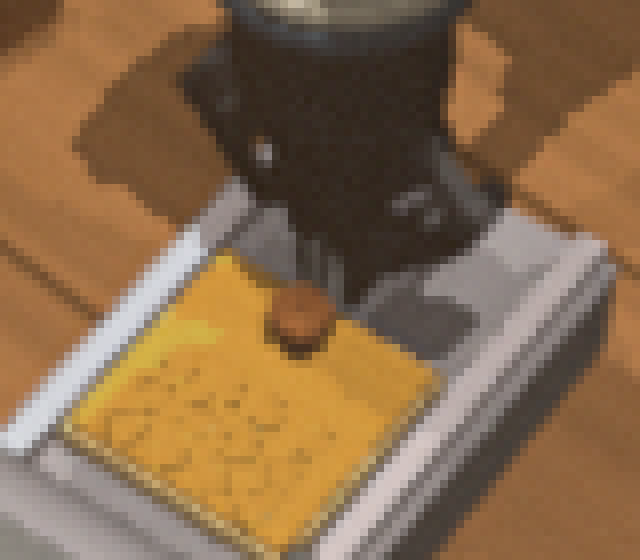

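The fingers now touch the knob (force −3.6 N) and the carrier is moving, so I keep pushing.

Request:
{"method": "play_rows", "body": {
  "rows": [
    [-0.004,0,0,0,0],
    [-0.004,0,0,0,0],
    [-0.004,0,0,0,0],
    [-0.004,0,0,0,0]
  ]
}}

```text
time: 6.98
tool_pos: [0.5564, 0.0157, 0.0476]
tool_rot: [-0.038, 0.706, -0.706, 0.038]
wrist_force: [-2.8, 0.4, 0.8]
opening: -0.004
```

```bash
cat > pl.py <<'E'
from h import *
import sys
t=sys.argv[1]
im,d=load('scene',t) if t=='e' else grab('scene',t); P=pts('scene',d); u=np.array([.994,.108]); w=np.array([-.108,.994])
hsv=cv2.cvtColor(im,cv2.COLOR_RGB2HSV); z=P[...,2]
y=(hsv[...,0]>15)&(hsv[...,0]<33)&(hsv[...,1]>120)&(abs(z-.064)<.006)&(abs(P[...,1])<.1)&(P[...,0]<.8)
s=(P[y][:,:2]-[.608,.0228])@u; l=(P[y][:,:2]-[.608,.0228])@w
print(t,y.sum(),'front R/mid/L',[np.percentile(s[(l>a)&(l<a+.02)],99).round(4) for a in(-.045,-.01,.025)],'lat',np.percentile(l,[1,99]).round(4))
st=monitor.get_state(); print(st['tool_pos'].round(4),st['wrist_force'].round(1),'zplate',np.median(z[y]).round(4))
cv2.imwrite(f'pics/{t}_p.png',cv2.resize(im[150:270,180:310],None,fx=5,fy=5,interpolation=cv2.INTER_CUBIC)[...,::-1])
E
python3 pl.py e; python3 pl.py f
```

```text
e 894 front R/mid/L [np.float64(0.0296), np.float64(0.0295), np.float64(0.0297)] lat [-0.0465  0.048 ]
[0.5564 0.0157 0.0476] [-2.8  0.4  0.8] zplate 0.064
f 889 front R/mid/L [np.float64(0.0458), np.float64(0.0463), np.float64(0.0455)] lat [-0.0466  0.0471]
[0.557  0.0157 0.0476] [-1.2  0.4  0.7] zplate 0.064
```

View pics/f_p.png

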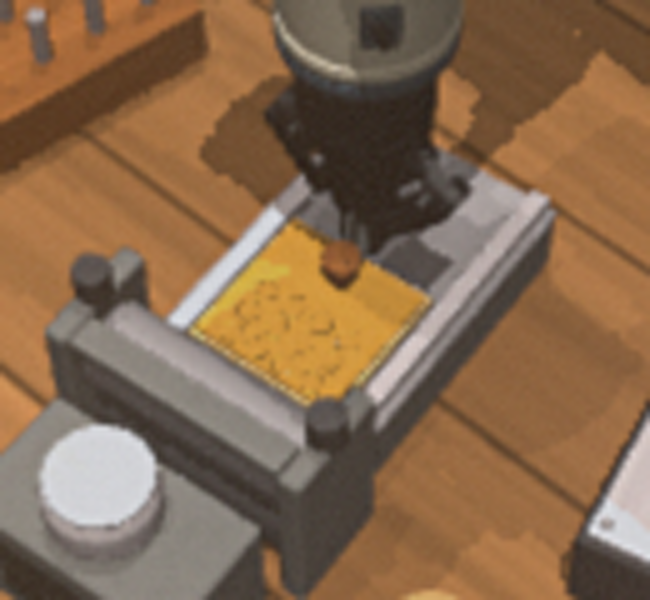

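Request:
{"method": "play_rows", "body": {
  "rows": [
    [-0.003,0,0,0,0],
    [-0.003,0,0,0,0],
    [-0.003,0,0,0,0]
  ]
}}

```text
time: 7.4
tool_pos: [0.5652, 0.0167, 0.0476]
tool_rot: [-0.038, 0.706, -0.706, 0.038]
wrist_force: [-2.0, -0.2, 0.9]
opening: -0.002
```

Request:
{"method": "play_rows", "body": {
  "rows": [
    [-0.003,0,0,0,0],
    [-0.003,0,0,0,0]
  ]
}}

```text
time: 7.65
tool_pos: [0.5712, 0.0173, 0.0476]
tool_rot: [-0.038, 0.706, -0.706, 0.038]
wrist_force: [-3.0, 0.5, 1.0]
opening: -0.004
```

Request:
{"method": "play_rows", "body": {
  "rows": [
    [-0.002,0,0,0,0],
    [-0.002,0,0,0,0]
  ]
}}

```text
time: 7.9
tool_pos: [0.5751, 0.0177, 0.0476]
tool_rot: [-0.038, 0.706, -0.706, 0.038]
wrist_force: [-3.3, -0.8, 1.3]
opening: -0.002
```

Request:
{"method": "play_rows", "body": {
  "rows": [
    [-0.002,0,0,0,0],
    [-0.002,0,0,0,0]
  ]
}}

```text
time: 8.15
tool_pos: [0.5791, 0.0181, 0.0476]
tool_rot: [-0.038, 0.706, -0.706, 0.038]
wrist_force: [-3.6, -0.5, 0.4]
opening: -0.002
```

Request:
{"method": "play_rows", "body": {
  "rows": [
    [-0.002,0,0,0,0],
    [-0.002,0,0,0,0]
  ]
}}

```text
time: 8.4
tool_pos: [0.5818, 0.0185, 0.0474]
tool_rot: [0.039, -0.706, 0.706, -0.037]
wrist_force: [-13.5, -3.6, 8.6]
opening: 0.003
```

Request:
{"method": "play_rows", "body": {
  "rows": [
    [-0.002,0,0,0,0],
    [-0.001,0,0,0,0]
  ]
}}

```text
time: 8.65
tool_pos: [0.5822, 0.0186, 0.0472]
tool_rot: [-0.041, 0.706, -0.706, 0.036]
wrist_force: [-25.9, -5.8, 18.0]
opening: 0.002
```

```bash
python3 pl.py g
```

```text
g 680 front R/mid/L [np.float64(0.0502), np.float64(0.0499), np.float64(0.0514)] lat [-0.0479  0.0475]
[0.5821 0.0186 0.0471] [-22.5  -5.1  15. ] zplate 0.0639
```

View pics/g_p.png

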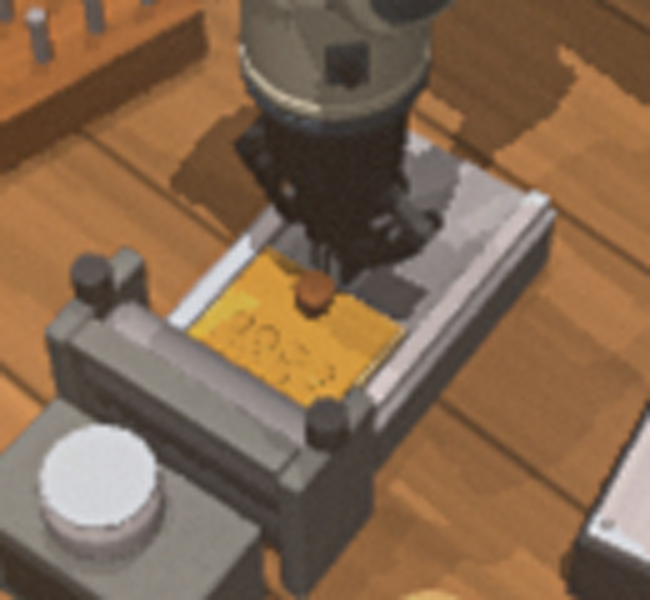

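Contact with the rollers: the force jumped from 3 N to about 25 N and the travel stopped. I back off and look.

Request:
{"method": "play_rows", "body": {
  "rows": [
    [0.003,0,0,0,0],
    [0.01,0,0,0,0],
    [0.02,0,0,0,0],
    [0,-0.04,0,0,0],
    [0,-0.04,0,0,0],
    [0,-0.04,0,-0.061,0],
    [0,-0.02,0,-0.061,0],
    [0,0,0,0,0]
  ]
}}

```text
time: 9.7
tool_pos: [0.554, 0.0153, 0.189]
tool_rot: [0.08, -0.702, 0.703, -0.082]
wrist_force: [0.0, 0.0, 0.4]
opening: 0.004
```

```bash
python3 pl.py h; python3 -c "
from h import *
togo([0.478,.2403,0.187],0.230)"
```

```text
h 668 front R/mid/L [np.float64(0.0501), np.float64(0.0496), np.float64(0.0507)] lat [-0.0464  0.0473]
[0.5533 0.0153 0.1878] [ 0.4 -0.4 -0.5] zplate 0.0642
t 9.75 tcp [0.5533 0.0153 0.1878] F [ 0.4 -0.4 -0.5] open -0.0 q [-0.08  0.42  1.55  0.    1.17  1.26]
axes x [-0.974 -0.227 -0.001] y [ 0.001 -0.    -1.   ] z [ 0.227 -0.974  0.   ]
shift tool [ 0.0223  0.0006 -0.2362]
turn 3.1404 -> x [0.974 0.228 0.001] z [-0.228  0.974 -0.   ] shift after turn [-0.022   0.0006  0.2362]
turn -0.0012 -> x [-0.974 -0.228 -0.001] z [ 0.228 -0.974  0.   ] shift after turn [ 0.022   0.0006 -0.2362]
```

View pics/h_p.png

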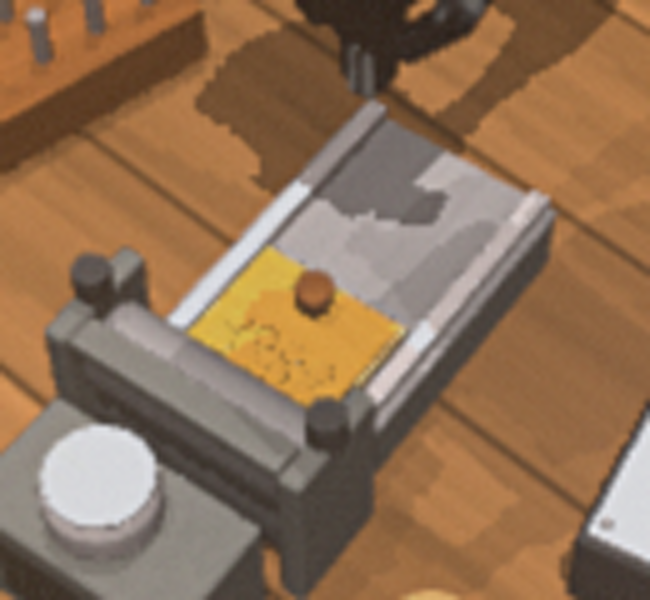

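The carrier stays at the rollers: the knob is at (314,291) in both the pushed and the released picture, and it lies flat. Now I go over to behind the lever grip.

Request:
{"method": "play_rows", "body": {
  "rows": [
    [0.004,0,-0.04,0,0],
    [0.004,0,-0.04,0,0],
    [0.004,0,-0.04,0,0],
    [0.004,0,-0.04,0,0],
    [0.004,0,-0.04,0,0],
    [0.002,0,-0.036,0,0],
    [0,0.03,0,0,0],
    [0,0.03,0,0,0],
    [0,0,0,0,0]
  ]
}}

```text
time: 10.88
tool_pos: [0.476, 0.2395, 0.1251]
tool_rot: [0.083, -0.702, 0.703, -0.079]
wrist_force: [-0.5, 0.0, 0.4]
opening: 0.002
```

```bash
python3 tip.py i;python3 -c "
from h import *
togo([0.478,.2403,0.078],0.230)
im,d=load('scene','i'); P=pts('scene',d); p=monitor.get_state()['tool_pos']
m=(np.hypot(P[...,0]-p[0]-.003,P[...,1]-p[1]-.005)<.022)&(P[...,2]>.1)&(P[...,2]<.2)
vs,us=np.nonzero(m)
for a in sorted(set(vs))[::-1][:5]: print(a,[(int(b),(P[a,b]*1000).astype(int).tolist()) for b in us[vs==a]])
"
```

```text
10.925 [0.4771 0.2398 0.1266] [ 0.4 -0.1  1.1]
n 87 low z pct [0.1508 0.1545 0.1563 0.161 ]
tcp px in crop 320 320
t 10.925 tcp [0.4771 0.2398 0.1266] F [ 0.4 -0.1  1.1] open 0.0 q [0.35 0.47 1.67 0.   1.01 1.7 ]
axes x [-0.974 -0.227  0.003] y [-0.003 -0.001 -1.   ] z [ 0.227 -0.974  0.   ]
shift tool [-0.0012  0.0486 -0.0003]
turn 3.1407 -> x [ 0.974  0.228 -0.003] z [-0.228  0.974 -0.   ] shift after turn [0.0012 0.0486 0.0003]
turn -0.0009 -> x [-0.974 -0.228  0.003] z [ 0.228 -0.974  0.   ] shift after turn [-0.0012  0.0486 -0.0003]
226 [(334, [498, 256, 108]), (335, [495, 257, 106]), (336, [495, 260, 109])]
225 [(331, [501, 248, 109]), (332, [499, 250, 108]), (333, [499, 252, 111]), (334, [497, 254, 111]), (335, [492, 255, 105])]
224 [(329, [501, 242, 107]), (330, [501, 244, 110]), (331, [499, 246, 110]), (332, [496, 248, 108])]
223 [(329, [499, 240, 107]), (330, [499, 243, 110])]
222 [(328, [497, 236, 107])]
```

View pics/i_z.png

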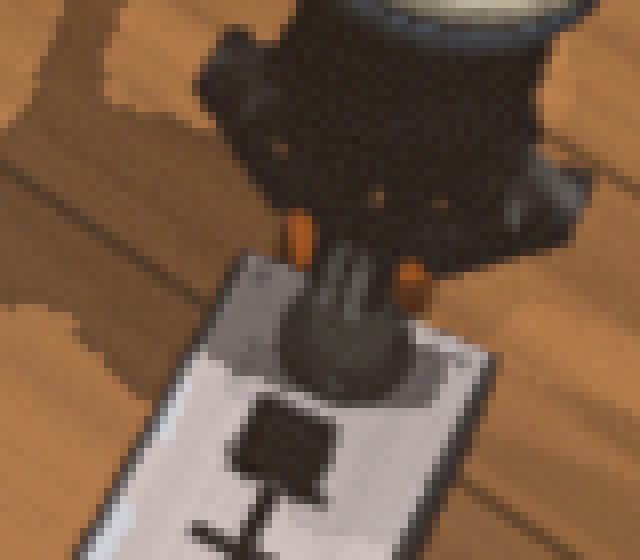

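Request:
{"method": "play_rows", "body": {
  "rows": [
    [-0.003,0.018,0,0,0],
    [0,0.018,0,0,0],
    [0,0.015,0,0,0],
    [0,0,0,0,0]
  ]
}}

```text
time: 11.42
tool_pos: [0.4806, 0.2406, 0.0762]
tool_rot: [0.081, -0.702, 0.703, -0.081]
wrist_force: [-0.1, 0.4, -0.1]
opening: 0.0
```

```bash
python3 tip.py j
```

```text
11.475 [0.4809 0.2408 0.0768] [-0.4 -0.2  0. ]
n 194 low z pct [0.069  0.0701 0.0713 0.0785]
tcp px in crop 320 320
```

View pics/j_z.png

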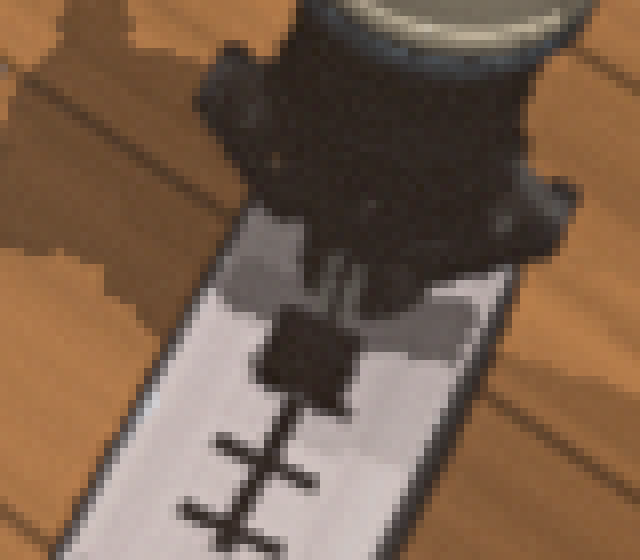

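Request:
{"method": "play_rows", "body": {
  "rows": [
    [0,0.003,0,0,0],
    [-0.004,0,0,0,0],
    [-0.004,0,0,0,0],
    [-0.004,0,0,0,0],
    [-0.004,0,0,0,0]
  ]
}}

```text
time: 12.1
tool_pos: [0.496, 0.2443, 0.0736]
tool_rot: [0.082, -0.702, 0.703, -0.081]
wrist_force: [-4.0, -1.8, 2.0]
opening: 0.002
```

Request:
{"method": "play_rows", "body": {
  "rows": [
    [-0.004,0,0,0,0],
    [-0.004,0,0,0,0],
    [-0.004,0,0,0,0]
  ]
}}

```text
time: 12.48
tool_pos: [0.5088, 0.2473, 0.0736]
tool_rot: [-0.081, 0.702, -0.702, 0.081]
wrist_force: [0.2, 0.3, 0.9]
opening: 0.001
```

```bash
python3 tip.py k
```

```text
12.525 [0.5093 0.2474 0.0737] [ 0.6 -0.2  0.4]
n 150 low z pct [0.0669 0.0687 0.0698 0.0713]
tcp px in crop 320 320
```

View pics/k_z.png

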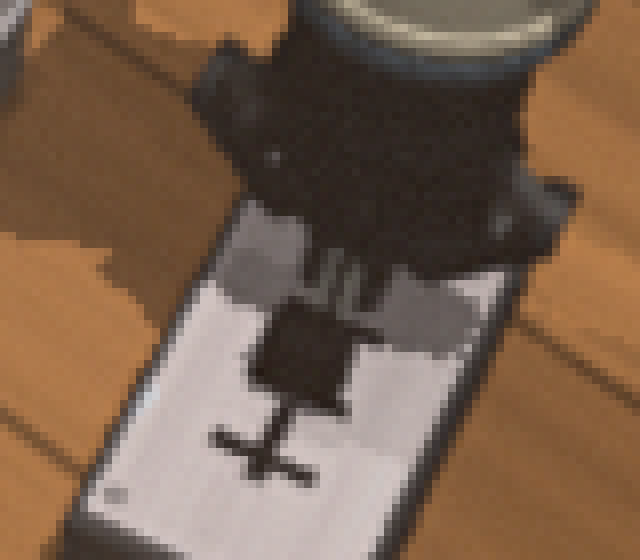

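The lever snapped into the first detent. I push on towards the last stop.

Request:
{"method": "play_rows", "body": {
  "rows": [
    [-0.004,0,0,0,0],
    [-0.004,0,0,0,0],
    [-0.004,0,0,0,0],
    [-0.004,0,0,0,0]
  ]
}}

```text
time: 13.02
tool_pos: [0.5232, 0.2507, 0.0735]
tool_rot: [0.082, -0.702, 0.703, -0.081]
wrist_force: [-5.7, -0.8, 5.2]
opening: 0.001
```

Request:
{"method": "play_rows", "body": {
  "rows": [
    [-0.004,0,0,0,0],
    [-0.004,0,0,0,0],
    [-0.004,0,0,0,0]
  ]
}}

```text
time: 13.4
tool_pos: [0.5359, 0.2537, 0.0736]
tool_rot: [-0.081, 0.702, -0.702, 0.081]
wrist_force: [-0.0, -0.7, -0.1]
opening: 0.001
```

```bash
python3 tip.py l
```

```text
13.45 [0.5366 0.2538 0.0737] [ 1.2  0.  -0.2]
n 227 low z pct [0.0679 0.0687 0.0699 0.0832]
tcp px in crop 320 320
```

View pics/l_z.png

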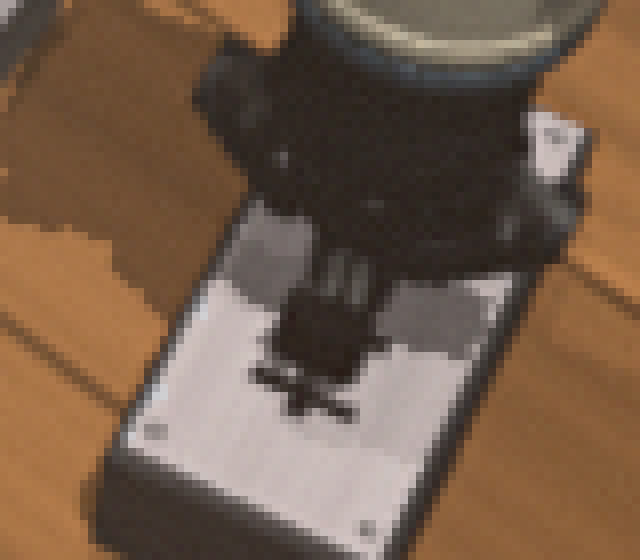

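Request:
{"method": "play_rows", "body": {
  "rows": [
    [-0.003,0,0,0,0],
    [-0.003,0,0,0,0]
  ]
}}

```text
time: 13.7
tool_pos: [0.5415, 0.255, 0.0736]
tool_rot: [-0.081, 0.702, -0.702, 0.081]
wrist_force: [-0.3, -0.4, 0.5]
opening: -0.0
```

Request:
{"method": "play_rows", "body": {
  "rows": [
    [-0.002,0,0,0,0],
    [-0.002,0,0,0,0]
  ]
}}

```text
time: 13.95
tool_pos: [0.5448, 0.2558, 0.0735]
tool_rot: [0.081, -0.702, 0.702, -0.081]
wrist_force: [-8.4, -1.6, 6.8]
opening: 0.002
```

Request:
{"method": "play_rows", "body": {
  "rows": [
    [-0.001,0,0,0,0],
    [-0.001,0,0,0,0]
  ]
}}

```text
time: 14.2
tool_pos: [0.5448, 0.2557, 0.0734]
tool_rot: [0.083, -0.702, 0.703, -0.08]
wrist_force: [-16.2, -2.7, 13.3]
opening: 0.002
```

The hard stop is reached: the force rises to 16 N with no motion, at control x = 30.5 mm against about 32 mm expected. I back off, raise the tool and check.

Request:
{"method": "play_rows", "body": {
  "rows": [
    [0.002,0,0,0,0],
    [0.01,0,0,0,0],
    [0.01,0,0,0,0],
    [0,-0.03,0,0,0],
    [0,-0.03,0,0,0],
    [0.03,0,0,0,0],
    [0.03,0,0,0,0],
    [0.02,0,0,0,0],
    [0,0,0,0,0]
  ]
}}

```text
time: 15.32
tool_pos: [0.4461, 0.2327, 0.1337]
tool_rot: [0.081, -0.702, 0.702, -0.081]
wrist_force: [1.0, -0.7, -0.2]
opening: 0.004
```

```bash
python3 tip.py m
python3 - <<'E'
from h import *
togo([.4468,.2330,.12],.23)
im,d=load('scene','m'); P=pts('scene',d); u=np.array([.9736,.2284]); w=np.array([-.2284,.9736])
Q=P[...,:2]-[.515,.249]; s=Q@u; l=Q@w
g=(abs(P[...,2]-.11)<.006)&(abs(l)<.03)&(s>-.03)&(s<.09); print('grip x',g.sum(),np.percentile(s[g],[2,50,98]).round(4),'l',np.percentile(l[g],[2,98]).round(4))
im0,d0=load('scene','a'); P=pts('scene',d0); Q=P[...,:2]-[.515,.249]; s=Q@u; l=Q@w
g=(abs(P[...,2]-.11)<.006)&(abs(l)<.03)&(s>-.03)&(s<.09); print('start grip x',g.sum(),np.percentile(s[g],[2,50,98]).round(4))
b=(abs(s+.07)<.025)&(abs(l)<.025)
V=cv2.cvtColor(im0,cv2.COLOR_RGB2HSV)
print('button z hist',np.histogram(P[...,2][b],bins=np.arange(.066,.1,.002)))
h=b&(P[...,2]>.082); print('btn top',s[h].mean(),l[h].mean(),np.median(P[...,2][h]),h.sum())
E
```

```text
15.375 [0.4475 0.233  0.1338] [ 0.9 -0.3  1.1]
n 81 low z pct [0.1596 0.1615 0.1647 0.1708]
tcp px in crop 320 320
t 15.375 tcp [0.4475 0.233  0.1338] F [ 0.9 -0.3  1.1] open -0.0 q [ 0.36  0.42  1.73 -0.    0.99  1.7 ]
axes x [-0.974 -0.228 -0.   ] y [ 0.  0. -1.] z [ 0.228 -0.974 -0.   ]
shift tool [ 0.0007  0.0138 -0.0001]
turn -3.1415 -> x [0.974 0.228 0.   ] z [-0.228  0.974  0.   ] shift after turn [-0.0007  0.0138  0.0001]
turn 0.0001 -> x [-0.974 -0.228 -0.   ] z [ 0.228 -0.974 -0.   ] shift after turn [ 0.0007  0.0138 -0.0001]
grip x 59 [0.0412 0.0496 0.0554] l [-0.0128  0.0152]
start grip x 57 [-0.0181 -0.0093 -0.0037]
button z hist (array([ 2, 24, 30, 13,  9,  9, 13, 40, 28, 17, 10, 16, 30, 27, 10,  2]), array([0.066, 0.068, 0.07 , 0.072, 0.074, 0.076, 0.078, 0.08 , 0.082,
       0.084, 0.086, 0.088, 0.09 , 0.092, 0.094, 0.096, 0.098]))
btn top -0.06927913797688043 0.0010248109533841385 0.08993852872638344 140
```

View pics/m_z.png

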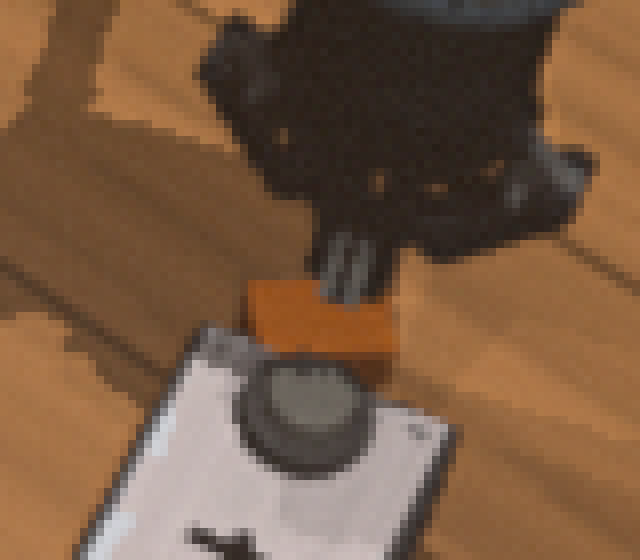

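The grip moved from x = −9.3 mm to +49.6 mm, so the joint is at about 0.059–0.060, the last stop. Now I press the button, which is directly below the tool.

Request:
{"method": "play_rows", "body": {
  "rows": [
    [0,0.02,0,0,0],
    [0,0.02,0,0,0],
    [0,0.018,0,0,0],
    [0,0,0,0,0]
  ]
}}

```text
time: 15.88
tool_pos: [0.4478, 0.233, 0.0746]
tool_rot: [0.082, -0.702, 0.703, -0.08]
wrist_force: [0.3, 0.3, 0.0]
opening: -0.003
```

Request:
{"method": "play_rows", "body": {
  "rows": [
    [0,0.002,0,0,0],
    [0,0.002,0,0,0],
    [0,0.002,0,0,0]
  ]
}}

```text
time: 16.25
tool_pos: [0.4481, 0.2332, 0.0699]
tool_rot: [-0.081, 0.703, -0.702, 0.081]
wrist_force: [0.7, -0.1, 1.9]
opening: -0.003
```

Request:
{"method": "play_rows", "body": {
  "rows": [
    [0,0.002,0,0,0],
    [0,0.002,0,0,0]
  ]
}}

```text
time: 16.5
tool_pos: [0.4481, 0.2332, 0.0657]
tool_rot: [-0.081, 0.703, -0.702, 0.081]
wrist_force: [1.0, 0.7, 4.1]
opening: -0.004
```

Request:
{"method": "play_rows", "body": {
  "rows": [
    [0,0.002,0,0,0],
    [0,0.001,0,0,0],
    [0,0,0,0,0]
  ]
}}

```text
time: 16.88
tool_pos: [0.4482, 0.2333, 0.0638]
tool_rot: [-0.081, 0.703, -0.702, 0.082]
wrist_force: [-3.9, -2.8, 32.7]
opening: -0.001
```

The button bottomed out: the force rose through about 5 N and then jumped sharply. I release at once.

Request:
{"method": "play_rows", "body": {
  "rows": [
    [0,-0.003,0,0,0],
    [0,-0.01,0,0,0],
    [0,-0.03,0,0,0],
    [0,-0.04,0,0,0],
    [0.03,-0.03,0,0,0],
    [0.04,0,0,0,0],
    [0,0,0,0,0],
    [0,0,0,0,0]
  ]
}}

```text
time: 17.88
tool_pos: [0.3799, 0.2172, 0.1758]
tool_rot: [-0.081, 0.702, -0.702, 0.081]
wrist_force: [-0.1, 0.3, 0.5]
opening: -0.001
```

```bash
python3 pl.py n
python3 - <<'E'
from h import *
P=None
u=np.array([.9736,.2284]); w=np.array([-.2284,.9736])
im,d=load('scene','n')
for t in 'an':
    P=pts('scene',load('scene',t)[1]); Q=P[...,:2]-[.515,.249]; s=Q@u; l=Q@w
    g=(abs(P[...,2]-.11)<.006)&(abs(l)<.03)&(s>-.03)&(s<.09); print(t,'grip x',np.percentile(s[g],[2,50,98]).round(4))
    h=(np.hypot(s+.07,l)<.012)&(P[...,2]>.082)&(P[...,2]<.1); print('btn z',np.median(P[...,2][h]),h.sum())
cv2.imwrite('pics/n_full.png',cv2.resize(im[100:330,40:440],None,fx=1.95,fy=1.95,interpolation=cv2.INTER_CUBIC)[...,::-1])
E
```

```text
n 664 front R/mid/L [np.float64(0.0499), np.float64(0.0509), np.float64(0.05)] lat [-0.0465  0.0464]
[0.3802 0.2173 0.1757] [-0.8 -0.2  0.3] zplate 0.0642
a grip x [-0.0181 -0.0093 -0.0037]
btn z 0.09210218483879616 53
n grip x [0.0411 0.0495 0.0558]
btn z 0.0923068200682937 51
```

View pics/n_full.png

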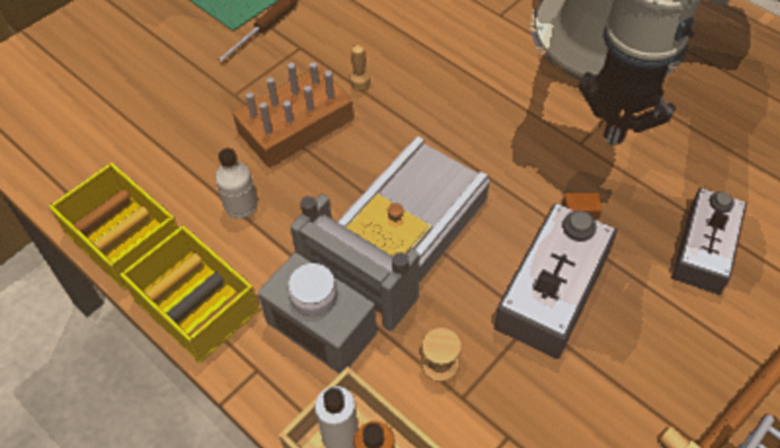

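The picture shows the carrier against the rollers (knob at (395,211)), the lever grip at the far end of its slot (548,284), the button up (579,225) and everything else where it was.

```bash
python3 -c "
from h import *
print(env.job_done())"
```

```text
the job is handed in; nothing more can be done
None
```

I did the three steps in the order asked and handed the job in at about 18 s; no verdict was reported.

- **Carrier:** I pushed it by its knob until it met the rollers. The force jumped from 3 N to about 26 N and it stopped. After release it stayed in place and flat, with the plate top at z ≈ 64 mm.
- **Lever:** I pushed it through the first click to the hard stop, at about 16 N. The grip went from control x = −9 mm to +49.5 mm, so the joint is at about 0.059–0.060. It held there after release.
- **Start button:** I pressed it until it bottomed out. It is back up, with its top at z = 92 mm both before and after. That press peaked at about 33 N through the shut fingertips, more than it needed.

**What disagreed:** the shut fingertips end about 25 mm above the reported TCP. My first push therefore passed over the knob without touching anything. I saw this in the picture, lowered the tool and repeated the push. In the last picture the other objects look undisturbed; I did not measure each one.

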